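Unclamp the exposure unit and hold its sprung lid just below the balance point

ROBOT

A 6-joint arm with a two-finger parallel gripper is mounted at the origin on the work surface. World frame = base frame: x ahead of the robot, y to its left, z up, the work surface at z = 0. Lengths are in m, angles in rad, forces in N, time in s.
With the tool pointing down it reaches from about 0.35 to 1 m from the base axis. Payload 7.1 kg.
Tool frame: the origin (TCP) lies midway between the tips of the shut fingers; the grasp point (between the pads) lies 19 mm behind it; z points along the fingers, y is the line along which they close (so a half turn about z gives the same grasp; the last joint's range is limited). The gripper opens to 85 mm and grips with 20 to 120 N. Pads are 22 mm wide; open, the fingers measure 114 mm over their backs; the gripper's body (76 mm by 85 mm) begins 54 mm behind the grasp point. The pads swing forward as they close: fully open they stand 13 mm farther back than shut.
Start: joints at [-1.295, 0.423, 1.63, -0, 1.089, -0.019], TCP at [0.182, -0.598, 0.231] pointing down, gripper open.
Joint ranges: [-3, 3], [-0.9, 2.11], [0.09, 2.58], [-1.31, 4.45], [0.11, 2.69], [-2.54, 2.54]. Speed limits (rad/s): [2.39, 2.39, 3.01, 3.14, 3.14, 3.14].

INTERFACE

Orientations are given as [roll, pitch, yaw] about the fixed x, y, z axes, in that order (R = Rz(yaw) Ry(pitch) Rx(roll)).
In Python, from bench import ctrl gives the robot as it stands.
- The arm moves only by the tool move_arm, never from a script. Its argument "steps" is a list of rows, each a list of 5 numbers: the finger opening in cm, from 0 to 8.54, then the shift along the tool's x, y, z in cm, then the turn about the tool's z in rad. In form: [[claw, x, y, z, yaw], ...]. A call has exactly 5 rows; each row shifts and turns the commanded pose from where the row before left it, along the tool's axes as they then stand; what a row does not reach is not made up. A row lasts 1/10 s, in which the tool goes at most 50 mm and 8.59 degrees, less where a joint would pass 70% of its speed; a pose out of reach is approached as far as the arm can. A call with a gripper value outside its range is refused whole. The fingers move at their own pace and stop on an object; the grip force is fixed at half the most. Time passes only in rows, so rows that do not move let the fingers close, or fill a call up. It gives the time, the measured TCP pose, the force, the opening and the grip force at its end, in the units of the state.
- ctrl.read_state(): the state, without advancing time (a new reading comes with each control period).
- ctrl.capture(name): name is "scene" or "top" or "wrist"; returns a dict with "pixels" (420x560x3 uint8, red, green, blue), "z_map" (420x560 float32, m along the optical axis (not along the pixel's ray), 0 where there is no reading), "camera_matrix" (3x3 intrinsics, pixels), "k1" (the pictures are not rectified: a ray, as slopes to the right and down, at radius r is drawn at 1 + k1 r^2 times it, then the intrinsics apply), "R" (3x3) and "t" (3): a world point X has camera coordinates R X + t; the wrist camera has in their place "tool_from_camera" (4x4, takes a point from camera to tool coordinates, whose origin is the TCP and whose axes are the flange's). Camera axes: x right, y down, z forward; pixel columns grow to the right and rows downward; lengths in m; the calibration is good to about 2 mm. A picture is of the moment at which its call begins: read the wrist's pose just before it.
- ctrl.hand_in(): hands the job in; it is judged then, once.
Trained networks look in the newest picture that a camera, given by its name, has taken for a name from the list of things; names that differ only in an ending like _2 or _b are one class to them, and where a whole thing is asked for, a point or a joint stands for the part that bears it (a point fixed in the world has none). Each returns a list of dicts, best first, with "p" (0 to 1); they miss things now and then, are a little off and sometimes report something else, mostly with a low value. They report only what shows in the picture. A call takes as long as a camera call.
- ctrl.search_frame(target, camera): "uv" ([column, row] in pixels, amid what is visible of it).
The state is a dict: "t": time; "qpos": joint angles; "qvel": joint speeds; "tau": joint torques, N m; "position": TCP position; "tcp_rot": TCP orientation; "contact_force": force on the tool from outside, world axes, zero at the start; "moment": the same for the moment, N m; "opening": finger opening in m; "grasp_force": force on a finger pad.
Only numpy, scipy, OpenCV 4.12 (cv2) and the standard library are available. Lean on these libraries where they do the work, as an engineer would, in place of code of your own. Each camera call takes 0.05 s, during which the arm holds its last target. There are 200 camera calls.

TASK

I need to adjust the lid spring of the plate exposure unit. Swing its clamp lever fully open, then raise the lid by its bar handle past its balance point (about 55 degrees open) without letting it run open against its stop, and bring it back down to just below that point, to about 45 degrees. Finish while still holding the lid steady there with the gripper, and leave everything else on the table undisturbed.

Things in the scene. Friction and masses are not known exactly. Their poses are not given: they have to be found in the camera images.
- unit: Plate exposure unit, fixed: grey metal cabinet 200 mm deep (its x), 260 wide (its y), 91 high, under a steel-framed glass lid. Origin: centre of its underside, z up; x points from the front (handle side) to the rear (hinge side). On its -y side near the front a dark steel socket block, 50 x 45 mm, 110 high, carries the clamp lever. Place and yaw vary.
- lid (a joint): Lid angle, rad: 0 shut, grows as the front edge rises, stop at 1.65. Frame 200 mm (hinge to front) x 260 x 16 thick. Sprung, balance point 0.95 rad (54 degrees, marked by a stud on the round plate at the hinge's +y end): below it falls shut by itself, above it swings open by itself. At the handle: 3.5 N up to start it, 1.5 N to hold at 0.7, 0.3 N at 0.9.
- lid_handle (a point): Middle of the lid's bar handle: round bar 10 mm thick, 130 long, along the hinge (unit's y), 42 mm in front of the lid's edge on two 10 mm stubs 60 mm either side of the middle. Lid shut: 102 mm above the table; in the lid's own frame 242 mm ahead of the hinge axis and 8 mm above it. Axes turn with the lid. It can be pinched from above and turns between the fingers.
- lid_hinge (a point): Middle of the hinge axis, at the rear edge of the unit, 94 mm above the table; the axis runs along the unit's y. Axes those of the unit.
- clamp (a joint): Clamp lever angle about its upright pivot, rad: 0 = shut (its toe lies over the lid's edge and locks it), grows as the post end swings towards the unit's rear (+x; counter-clockwise from above); the stop at 1.65 rad is fully open. About 1 N at the post; stays where it is left. Starts near shut.
- clamp_post (a point): Middle (half-way up) of the upright post at the lever's outer end, by which it is pushed: black, 14 mm thick, 50 tall, from 120 to 170 mm above the table, 65 mm from the pivot. The lever's flat bar under it is 16 mm wide, top at 120 mm. Lever shut, it stands straight out from the unit's side (-y).
- clamp_pivot (a point): The lever's upright pivot, on the socket block, 116 mm above the table; a toe 45 mm long points from it opposite to the post. Axes those of the unit.
- ink_jar: bystander: closed ink jar, 60 mm wide, 70 mm tall, behind the unit; origin under its centre
- bisque_mug: bystander: white mug, 72 mm wide, 80 mm tall, at the unit's +y side; origin under its centre
- bisque_figure: bystander: white unglazed figure, 68 mm wide, 92 mm tall, at the unit's +y side near the front; origin under its centre
- lino_block: bystander: wooden printing block 100 x 75 x 18 mm, farther out on the +y side; origin under its centre
- brayer: bystander: ink roller lying flat, 165 mm long, 36 mm high, on the unit's -y side beyond the clamp; origin under its middle
- baren: bystander: flat wooden rubbing disc 90 mm wide with a knob, 34 mm high, in front of the unit on the -y side; origin under its centre
- screwdriver: bystander: screwdriver lying on the table, +y side towards the robot; origin under its middle

How it is judged:
By the outcome, as a careful person would: the job done as asked, in the order asked, and still so for the second after the job is handed in, while the arm keeps its last pose, push and grip.
It also fails if it takes over 64 s, if anything falls off the work surface, if the arm or the gripper's body presses on something with over 40 N, if the wrist force passes 120 N, or if a joint passes its speed limit or range.

## Working session

There is one attempt and no reset: what is moved stays moved. The work goes in short steps, Python scripts to look and compute and a tool call to move; the robot and the scene stay as the last step left them, time stands still between calls to the robot, and variables do not carry over. Pictures are saved under pics/ and viewed, at most 10 in all, crops included, and the job is handed in when it is done.

Besides the shell and the picture viewer there is one more tool, called after "Emit:" by a JSON object that holds its "name" and its "arguments", one argument or row to a line. move_arm: Moves the arm, as the interface text tells. Its arguments: {"type":"object","properties":{"steps":{"type":"array","items":{"type":"array","items":{"type":"number"}}}},"required":["steps"]}

```bash
ls; mkdir -p pics; cat > h.py <<'E'
import numpy as np, cv2
from bench import ctrl
from scipy.spatial.transform import Rotation as Ro
def ray(c,uv):
    K=c["camera_matrix"];k=c["k1"]
    d=np.array([(uv[0]-K[0,2])/K[0,0],(uv[1]-K[1,2])/K[1,1]]);s=d.copy()
    for _ in range(20): s=d/(1+k*(s@s))
    return np.array([s[0],s[1],1.])
def world(c,uv,z=None):
    u,v=int(round(uv[0])),int(round(uv[1]))
    return c["R"].T@(ray(c,uv)*(c["z_map"][v,u] if z is None else z)-c["t"])
def onplane(c,uv,h):
    d=c["R"].T@ray(c,uv);o=-c["R"].T@c["t"];return o+d*(h-o[2])/d[2]
def cloud(c):
    H,W=c["z_map"].shape;g=np.stack(np.meshgrid(np.arange(W),np.arange(H)),-1).reshape(-1,2).astype(float)
    K=c["camera_matrix"];d=(g-[K[0,2],K[1,2]])/[K[0,0],K[1,1]];s=d.copy()
    for _ in range(20): s=d/(1+c["k1"]*(s**2).sum(1,keepdims=True))
    P=np.c_[s,np.ones(len(s))]*c["z_map"].reshape(-1,1)
    return ((P-c["t"])@c["R"]).reshape(H,W,3)
def proj(c,X):
    p=c["R"]@np.array(X)+c["t"];s=p[:2]/p[2];s=s*(1+c["k1"]*(s@s));K=c["camera_matrix"]
    return np.array([s[0]*K[0,0]+K[0,2],s[1]*K[1,1]+K[1,2]])
def save(c,n): cv2.imwrite("pics/"+n,c["pixels"][...,::-1])
E
python3 - <<'E'
from h import *
np.set_printoptions(precision=3,suppress=True)
print(ctrl.read_state())
for cam in ("top","scene"):
    c=ctrl.capture(cam);save(c,cam+"0.png");P=cloud(c)
    for n in ("unit","lid_handle","lid_hinge","clamp_post","clamp_pivot","brayer","baren","screwdriver","bisque_figure","bisque_mug","ink_jar"):
        try:
            for r in ctrl.search_frame(n,cam)[:2]: 
                print(cam,n,round(r["p"],2),np.array(r["uv"]),P[int(r["uv"][1]),int(r["uv"][0])])
        except Exception as e: print(n,e)
E
```

```text
pics
{'t': 0.0, 'qpos': array([-1.295,  0.424,  1.631,  0.   ,  1.089, -0.019]), 'qvel': array([ 0.   , -0.   ,  0.001,  0.001,  0.001, -0.001]), 'tau': array([ -0.002, -55.739, -28.175,  -0.   ,   0.007,  -0.   ]), 'position': array([ 0.181, -0.597,  0.231]), 'tcp_rot': array([-3.14 , -0.   ,  0.295]), 'contact_force': array([-0.794, -0.655,  0.494]), 'moment': array([-0.038,  0.018,  0.01 ]), 'grasp_force': 0.0, 'opening': 0.08531407728877587}
top unit 0.75 [290.9 211.2] [0.571 0.014 0.099]
top unit 0.59 [350.3 218.5] [ 0.547 -0.148  0.125]
top lid_handle 0.78 [286.4 211.8] [0.57  0.026 0.107]
top lid_hinge 0.77 [289.7 210. ] [0.573 0.017 0.103]
top clamp_post 0.65 [348.3 218.3] [ 0.548 -0.143  0.124]
top clamp_pivot 0.91 [289.7 212.9] [0.567 0.017 0.105]
top brayer 0.63 [393.  209.8] [ 0.592 -0.29   0.022]
top brayer 0.24 [215.3 257.4] [0.444 0.22  0.092]
top baren 0.98 [361.2 266.5] [ 0.425 -0.19   0.029]
top screwdriver 0.66 [179.2 289.9] [0.359 0.329 0.021]
top bisque_figure 0.88 [216.2 258.7] [0.441 0.218 0.09 ]
top bisque_mug 0.89 [206.9 204.9] [0.609 0.262 0.004]
top ink_jar 0.71 [261.7 156.8] [0.739 0.097 0.069]
scene unit 0.57 [262.1 224.7] [0.612 0.027 0.105]
scene lid_handle 0.91 [264.4 218.5] [0.593 0.028 0.104]
scene lid_handle 0.63 [350.6 203.7] [0.469 0.227 0.05 ]
scene lid_hinge 0.93 [263.2 221. ] [0.601 0.027 0.102]
scene lid_hinge 0.61 [264.1 216.9] [0.588 0.027 0.106]
scene clamp_post 0.74 [194.5 190.1] [ 0.552 -0.157  0.117]
scene clamp_pivot 0.73 [261.8 219.5] [0.595 0.021 0.1  ]
scene brayer 0.6 [146.4 217.4] [ 0.598 -0.287  0.031]
scene baren 0.93 [201.3 174.7] [ 0.433 -0.188  0.032]
scene baren 0.44 [397.9 251.2] [0.572 0.359 0.019]
scene screwdriver 0.95 [392.8 190.8] [0.38  0.336 0.018]
scene bisque_figure 0.76 [349.9 203.3] [0.469 0.225 0.049]
scene bisque_mug 0.64 [358.9 248.6] [0.573 0.264 0.005]
scene ink_jar 0.86 [278.9 290.9] [0.755 0.094 0.068]
```

View pics/top0.png

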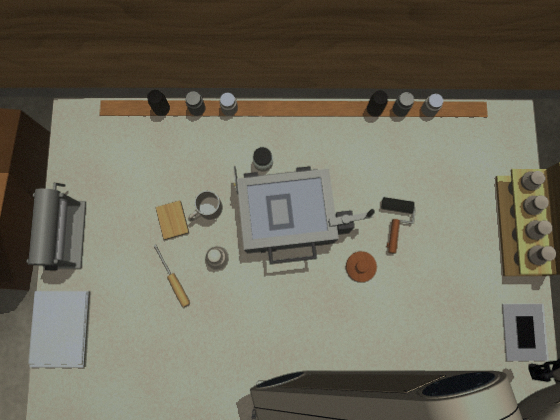

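View pics/scene0.png

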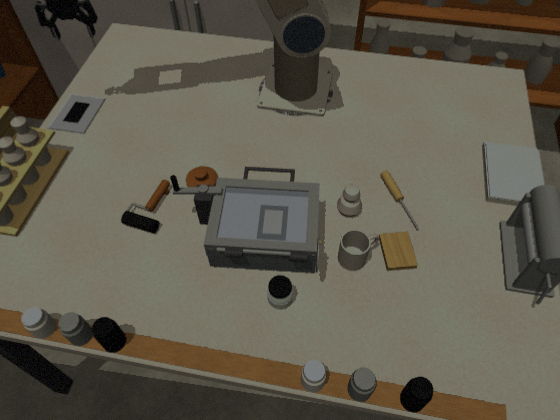

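Both pictures show the unit in the middle of the table. In the top picture the handle bar is near (292,262), the clamp pivot near (345,220) and the post top near (371,212). The brayer is at (393,210) and the baren at (361,267). Next I'll fit the unit's pose.

```bash
python3 - <<'E'
from h import *
np.set_printoptions(precision=4,suppress=True)
for cam in ("top","scene"):
    c=ctrl.capture(cam);P=cloud(c).reshape(-1,3);Q=P
    m=(P[:,2]>.085)&(P[:,2]<.125)&(P[:,0]>.4)&(P[:,0]<.8)&(abs(P[:,1])<.35)&(c["z_map"].ravel()>0)
    H,W=c["z_map"].shape
    im=m.reshape(H,W).astype(np.uint8)
    im=cv2.morphologyEx(im,cv2.MORPH_OPEN,np.ones((9,9)))
    n,l,s,_=cv2.connectedComponentsWithStats(im);k=1+np.argmax(s[1:,4])
    X=P[(l==k).ravel()];print(cam,s[k],X[:,2].mean())
    r=cv2.minAreaRect(X[:,:2].astype(np.float32));print(r)
    # post top
    m=(P[:,2]>.135)&(P[:,2]<.185)&(P[:,0]>.45)&(P[:,0]<.7)&(P[:,1]<-.1)&(P[:,1]>-.32)
    T=P[m];print("post",len(T),T.mean(0) if len(T) else "",T.min(0),T.max(0))
    g=(c["pixels"])
    y0,y1,x0,x1=(150,290,200,420) if cam=="top" else (150,290,130,350)
    cv2.imwrite(f"pics/{cam}1.png",cv2.resize(np.clip(g[y0:y1,x0:x1,::-1]*1.6,0,255).astype(np.uint8),None,fx=3.6,fy=3.6,interpolation=cv2.INTER_CUBIC))
E
```

```text
top [ 237  170  101   79 6650] 0.10585234583882268
((0.5849245190620422, 0.024563580751419067), (0.21807292103767395, 0.2617970108985901), 6.4886298179626465)
post 38 [ 0.5567 -0.1991  0.1624] [ 0.5512 -0.2065  0.1405] [ 0.5642 -0.1936  0.1736]
scene [ 195  178  124   84 8249] 0.10516883861927358
((0.5903670191764832, 0.003718644380569458), (0.2222723513841629, 0.30652695894241333), 6.65462064743042)
post 76 [ 0.5642 -0.197   0.1564] [ 0.5542 -0.2063  0.1352] [ 0.5704 -0.1914  0.1717]
```

View pics/top1.png

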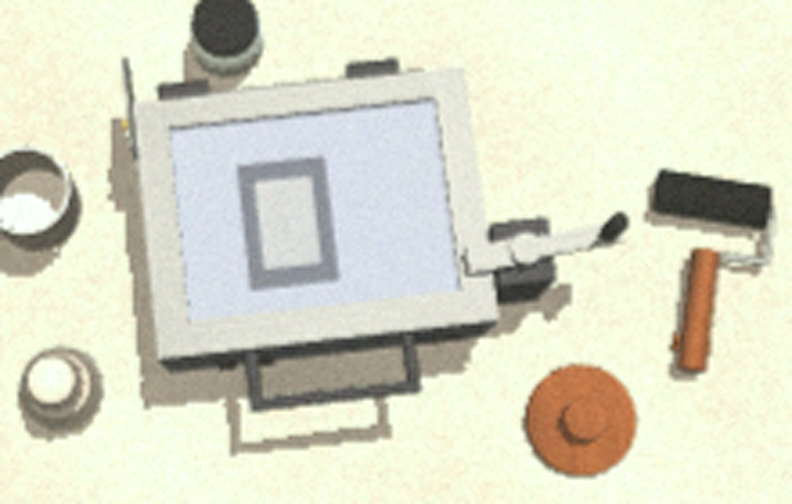

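View pics/scene1.png

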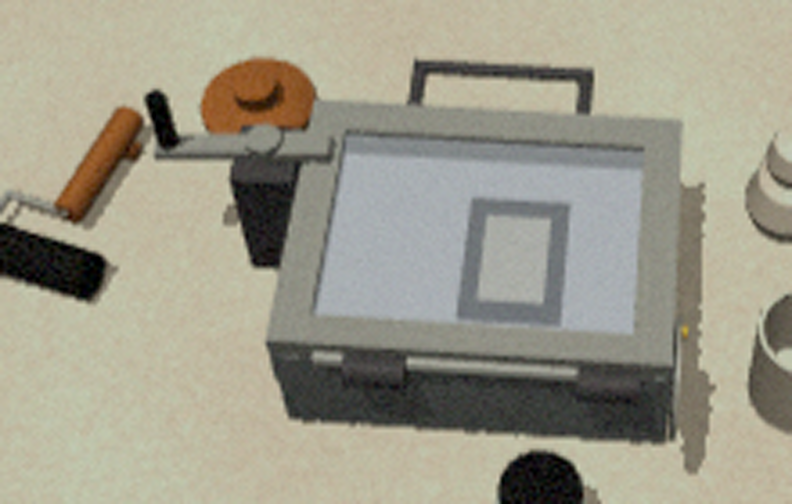

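The top crop shows the lid corners at (138,103), (465,69), (497,325) and (160,360). The handle bar runs from (252,405) to (419,388), the pivot is at (525,247), and the post's top is near (619,220). The scene crop agrees: bar from (415,67) to (592,75), pivot at (264,138), post top at (155,97).

```bash
python3 - <<'E'
from h import *
np.set_printoptions(precision=4,suppress=True)
c=ctrl.capture("top");s=ctrl.capture("scene")
T=lambda p,h:onplane(c,np.array(p)/3.6+[200,150],h)[:2]
S=lambda p,h:onplane(s,np.array(p)/3.6+[130,150],h)[:2]
cor=np.array([T(p,.102) for p in [(138,103),(465,69),(497,325),(160,360)]]);print("top corners",cor,cor.mean(0),np.linalg.norm(cor-np.roll(cor,1,0),axis=1))
sc=np.array([S(p,.102) for p in [(683,122),(313,101),(268,343),(676,364)]]);print("scene cor",sc,sc.mean(0),np.linalg.norm(sc-np.roll(sc,1,0),axis=1))
for f,a,b,pv,po in ((T,(252,405),(419,388),(525,247),(619,220)),(S,(592,75),(415,67),(264,138),(155,97))):
    A,B=f(a,.105),f(b,.105);d=A-B
    print("bar",A,B,(A+B)/2,np.linalg.norm(d),"yaw",np.arctan2(-d[0],d[1]),"pivot",f(pv,.124),"post",f(po,.17))
E
```

```text
top corners [[ 0.6626  0.1591]
 [ 0.6908 -0.0961]
 [ 0.4893 -0.1172]
 [ 0.4621  0.1391]] [0.5762 0.0212] [0.2015 0.2567 0.2026 0.2577]
scene cor [[ 0.4629  0.1439]
 [ 0.4929 -0.1171]
 [ 0.6921 -0.0912]
 [ 0.6587  0.1681]] [0.5766 0.0259] [0.1973 0.2627 0.2008 0.2614]
bar [0.4279 0.0691] [ 0.4409 -0.057 ] [0.4344 0.0061] 0.12671588512484916 yaw 0.10277544216328979 pivot [ 0.5459 -0.1369] post [ 0.5582 -0.2003]
bar [0.4348 0.0738] [ 0.451  -0.0526] [0.4429 0.0106] 0.12737473806791696 yaw 0.1280254012878447 pivot [ 0.5476 -0.1337] post [ 0.5615 -0.1975]
```

```bash
cat > plan.py <<'E'
from h import *
def plan(wps,p=None,yaw=None,vmax=4.9,wmax=.145):
    """wps: (claw cm, xyz m, tool yaw rad[, max speed cm/row])"""
    st=ctrl.read_state()
    R=Ro.from_euler("xyz",st["tcp_rot"]).as_matrix()
    p=np.array(st["position"] if p is None else p)*100; yaw=np.arctan2(R[1,0],R[0,0]) if yaw is None else yaw
    rows=[]
    for w in wps:
        cl,q,y=w[:3];v=w[3] if len(w)>3 else vmax;q=np.array(q)*100
        dy=(y-yaw+np.pi)%(2*np.pi)-np.pi
        n=max(1,int(np.ceil(np.linalg.norm(q-p)/v-1e-6)),int(np.ceil(abs(dy)/wmax-1e-6)))
        s=p.copy()
        for i in range(n):
            d=s+(q-s)*(i+1)/n-p
            cx,sx=np.cos(yaw),np.sin(yaw)
            r=[cl]+[round(float(v),2) for v in (cx*d[0]+sx*d[1],sx*d[0]-cx*d[1],-d[2])]+[round(-float(dy)/n,3)]
            rows.append(r)
            p=p+np.array([cx*r[1]+sx*r[2],sx*r[1]-cx*r[2],-r[3]]);yaw-=r[4]
    while len(rows)%5: rows.append([wps[-1][0],0,0,0,0])
    for i in range(0,len(rows),5): print(rows[i:i+5])
    print("end",p/100,yaw)
E
python3 - <<'E'
from plan import *
plan([(5,(.560,-.199,.225),1.77)])
E
```

```text
[[5, 3.98, -2.27, 0.05, -0.123], [5, 4.23, -1.75, 0.06, -0.123], [5, 4.42, -1.23, 0.05, -0.123], [5, 4.53, -0.68, 0.05, -0.123], [5, 4.58, -0.11, 0.05, -0.123]]
[[5, 4.56, 0.45, 0.06, -0.123], [5, 4.48, 1.0, 0.05, -0.123], [5, 4.31, 1.54, 0.05, -0.123], [5, 4.09, 2.07, 0.05, -0.123], [5, 3.81, 2.55, 0.06, -0.123]]
[[5, 3.47, 2.99, 0.05, -0.123], [5, 3.07, 3.4, 0.05, -0.123], [5, 0, 0, 0, 0], [5, 0, 0, 0, 0], [5, 0, 0, 0, 0]]
end [ 0.55997006 -0.19898483  0.22502057] 1.7708447883590097
```

Emit:
{"name": "move_arm", "arguments": {
  "steps": [
    [5,4.0,-2.3,0,-0.123],
    [5,4.2,-1.7,0,-0.123],
    [5,4.4,-1.2,0,-0.123],
    [5,4.5,-0.7,0,-0.123],
    [5,4.6,-0.1,0,-0.123]
  ]
}}

```text
t: 1.9
position: [0.3401, -0.431, 0.2315]
tcp_rot: [3.141, 0.0, 0.914]
contact_force: [0.9, -0.3, -0.8]
opening: 0.0502
grasp_force: 0.0
```

Emit:
{"name": "move_arm", "arguments": {
  "steps": [
    [5,4.6,0.4,0,-0.123],
    [5,4.5,1.0,0,-0.123],
    [5,4.3,1.5,0,-0.123],
    [5,4.1,2.1,0,-0.123],
    [5,3.8,2.5,0,-0.123]
  ]
}}

```text
t: 2.4
position: [0.4974, -0.2637, 0.2316]
tcp_rot: [3.141, 0.0, 1.53]
contact_force: [0.5, -0.9, -0.3]
opening: 0.0498
grasp_force: 0.0
```

Emit:
{"name": "move_arm", "arguments": {
  "steps": [
    [5,3.5,3.0,0,-0.123],
    [5,3.1,3.4,0,-0.123],
    [5,0,0,0,0],
    [5,0,0,0,0],
    [5,0,0,0,0]
  ]
}}

```text
t: 2.9
position: [0.5586, -0.1985, 0.2312]
tcp_rot: [-3.141, -0.0, 1.77]
contact_force: [-0.1, -0.1, 0.1]
opening: 0.0503
grasp_force: 0.0
```

```bash
python3 - <<'E'
from plan import *
np.set_printoptions(precision=4,suppress=True)
st=ctrl.read_state();print(st["position"],st["tcp_rot"],st["qpos"])
c=ctrl.capture("wrist");M=np.eye(4);M[:3,:3]=Ro.from_euler("xyz",st["tcp_rot"]).as_matrix();M[:3,3]=st["position"]
W=M@c["tool_from_camera"];c["R"]=W[:3,:3].T;c["t"]=-W[:3,:3].T@W[:3,3]
save(c,"w1.png")
P=cloud(c).reshape(-1,3)
m=(c["z_map"].ravel()>0)&(P[:,2]>.155)&(P[:,2]<.18)&(abs(P[:,0]-.56)<.04)&(abs(P[:,1]+.2)<.04)
T=P[m];print(len(T),T.mean(0),T.min(0),T.max(0))
for n in("clamp_post","clamp_pivot"):
  for r in ctrl.search_frame(n,"wrist")[:2]:print(n,r,onplane(c,r["uv"],.17 if "post" in n else .12))
E
```

```text
[ 0.5586 -0.1985  0.2312] [-3.141  -0.0001  1.7697] [-0.3614  0.3767  1.7027 -0.0003  1.0627 -0.5602]
425 [ 0.56   -0.1976  0.1682] [ 0.5535 -0.2055  0.1552] [ 0.5673 -0.1924  0.1726]
clamp_pivot {'uv': [336.8, 56.0], 'p': 0.77} [ 0.5774 -0.083   0.12  ]
```

View pics/w1.png

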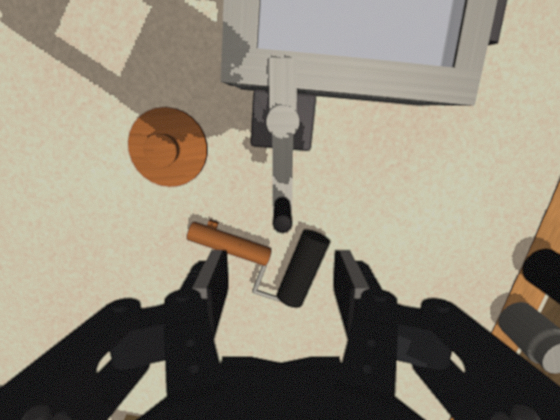

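The wrist picture shows the post top centred near (282,213), between the finger lines. The pivot cap is at (283,120), and the lid's -y edge runs from (222,82) to (478,104).

```bash
python3 - <<'E'
from plan import *
np.set_printoptions(precision=4,suppress=True)
st=ctrl.read_state()
c=ctrl.capture("wrist");M=np.eye(4);M[:3,:3]=Ro.from_euler("xyz",st["tcp_rot"]).as_matrix();M[:3,3]=st["position"]
W=M@c["tool_from_camera"];c["R"]=W[:3,:3].T;c["t"]=-W[:3,:3].T@W[:3,3]
pv=onplane(c,(283,120),.124);po=onplane(c,(282,204),.17);print("pivot",pv,"post",po,np.linalg.norm((po-pv)[:2]))
a,b=onplane(c,(222,82),.11),onplane(c,(478,104),.11);print("edge",a,b,np.linalg.norm(a-b),np.arctan2(b[1]-a[1],b[0]-a[0]))
pv=np.array([.546,-.1355]);r=.065
a0=np.arctan2(-.199-pv[1],.560-pv[0]);a1=.115-np.pi/2+1.65
print(a0,a1)
W=[(5,(.560,-.199,.129),a0+np.pi,3.5),(1.0,(.560,-.199,.129),a0+np.pi)]
plan(W)
w=[]
for a in np.linspace(a0,a1+.06,17)[1:]: w.append((1.0,(*(pv+r*np.array([np.cos(a),np.sin(a)])),.129),a+np.pi))
plan(w,p=(.560,-.199,.129),yaw=a0+np.pi)
E
```

```text
pivot [ 0.5481 -0.1355  0.124 ] post [ 0.5574 -0.1867  0.17  ] 0.05195995189448069
edge [ 0.4967 -0.1172  0.11  ] [ 0.697  -0.0926  0.11  ] 0.20179367376633625 0.12179627194915035
-1.353795436087811 0.19420367320510334
[[5, -0.01, 0.05, 3.41, -0.006], [5, -0.0, 0.04, 3.42, -0.006], [5, -0.01, 0.05, 3.41, -0.006], [1.0, 0.0, -0.0, 0.0, -0.001], [1.0, 0, 0, 0, 0]]
end [ 0.56  -0.199  0.129] 1.7877868991837804
[[1.0, 0.04, 0.65, -0.0, -0.1], [1.0, 0.03, 0.65, -0.0, -0.101], [1.0, 0.03, 0.66, -0.0, -0.1], [1.0, 0.03, 0.65, -0.0, -0.101], [1.0, 0.04, 0.65, -0.0, -0.1]]
[[1.0, 0.03, 0.65, -0.0, -0.101], [1.0, 0.03, 0.65, -0.0, -0.1], [1.0, 0.04, 0.66, -0.0, -0.101], [1.0, 0.03, 0.65, -0.0, -0.1], [1.0, 0.03, 0.65, -0.0, -0.101]]
[[1.0, 0.03, 0.65, -0.0, -0.1], [1.0, 0.04, 0.66, -0.0, -0.101], [1.0, 0.03, 0.65, -0.0, -0.1], [1.0, 0.03, 0.65, -0.0, -0.101], [1.0, 0.04, 0.65, -0.0, -0.1]]
[[1.0, 0.03, 0.65, -0.0, -0.101], [1.0, 0, 0, 0, 0], [1.0, 0, 0, 0, 0], [1.0, 0, 0, 0, 0], [1.0, 0, 0, 0, 0]]
end [ 0.6089 -0.1192  0.129 ] 3.3957972175019826
```

Emit:
{"name": "move_arm", "arguments": {
  "steps": [
    [5,0,0.1,3.4,-0.01],
    [5,0,0,3.4,-0.01],
    [5,0,0,3.4,0],
    [1.0,0,0,0,0],
    [1.0,0,0,0,0]
  ]
}}

```text
t: 3.6
position: [0.56, -0.1984, 0.1296]
tcp_rot: [-3.141, -0.001, 1.79]
contact_force: [1.0, -0.2, 1.4]
opening: 0.0216
grasp_force: 0.0
```

Emit:
{"name": "move_arm", "arguments": {
  "steps": [
    [1.0,0,0,0,0],
    [1.0,0,0,0,0],
    [1.0,0,0,0,0],
    [1.0,0.03,0.65,0,-0.1],
    [1.0,0.03,0.65,0,-0.1]
  ]
}}

```text
t: 4.1
position: [0.5734, -0.1946, 0.1308]
tcp_rot: [3.14, 0.002, 1.995]
contact_force: [-1.7, -3.1, 2.0]
opening: 0.0125
grasp_force: 58.8
```

Emit:
{"name": "move_arm", "arguments": {
  "steps": [
    [1.0,0.03,0.65,0,-0.1],
    [1.0,0.03,0.65,0,-0.1],
    [1.0,0.03,0.65,0,-0.1],
    [1.0,0.03,0.65,0,-0.1],
    [1.0,0.03,0.65,0,-0.1]
  ]
}}

```text
t: 4.6
position: [0.5987, -0.1745, 0.1308]
tcp_rot: [-3.142, 0.002, 2.495]
contact_force: [-2.5, -2.8, 1.6]
opening: 0.0126
grasp_force: 58.8
```

Emit:
{"name": "move_arm", "arguments": {
  "steps": [
    [1.0,0.03,0.65,0,-0.1],
    [1.0,0.03,0.65,0,-0.1],
    [1.0,0.03,0.65,0,-0.1],
    [1.0,0.03,0.65,0,-0.1],
    [1.0,0.03,0.65,0,-0.1]
  ]
}}

```text
t: 5.1
position: [0.611, -0.1449, 0.1307]
tcp_rot: [-3.14, 0.001, 2.995]
contact_force: [-3.0, -4.2, 2.2]
opening: 0.0128
grasp_force: 59.0
```

Emit:
{"name": "move_arm", "arguments": {
  "steps": [
    [1.0,0.03,0.65,0,-0.1],
    [1.0,0.03,0.65,0,-0.1],
    [1.0,0.03,0.6,0,-0.1],
    [1.0,0.0,0.3,0,-0.04],
    [1.0,0,0.2,0,0]
  ]
}}

```text
t: 5.6
position: [0.6103, -0.123, 0.1308]
tcp_rot: [-3.136, 0.001, -2.949]
contact_force: [-2.5, -19.9, -0.8]
opening: 0.0122
grasp_force: 59.0
```

```bash
python3 - <<'E'
from plan import *
st=ctrl.read_state();x,y,z=st["position"]
plan([(4,(x,y,.225),3.334,4.7),(4,(.4365,.0074,.225),1.686)],p=(x,y,.1308))
E
```

```text
[[4, -0.0, 0.0, -3.14, -0.0], [4, -0.0, 0.0, -3.14, -0.0], [4, -0.0, 0.0, -3.14, -0.0], [4, 1.21, 1.34, -0.0, 0.137], [4, 1.39, 1.17, -0.0, 0.137]]
[[4, 1.53, 0.96, -0.0, 0.137], [4, 1.65, 0.75, -0.0, 0.137], [4, 1.74, 0.51, -0.0, 0.137], [4, 1.79, 0.28, -0.0, 0.137], [4, 1.81, 0.02, -0.0, 0.137]]
[[4, 1.8, -0.22, -0.0, 0.137], [4, 1.75, -0.46, -0.0, 0.137], [4, 1.67, -0.7, -0.0, 0.137], [4, 1.55, -0.92, -0.0, 0.137], [4, 1.42, -1.13, -0.0, 0.137]]
end [0.43651768 0.0073816  0.225     ] -4.593278489436628
```

Emit:
{"name": "move_arm", "arguments": {
  "steps": [
    [4,0,0,0,0],
    [4,0,0,0,0],
    [4,0,0,0,0],
    [4,0,0,-4.7,0],
    [4,0,0,-4.7,0]
  ]
}}

```text
t: 6.1
position: [0.6089, -0.1199, 0.2231]
tcp_rot: [3.14, -0.003, -2.952]
contact_force: [-0.1, -0.2, 0.7]
opening: 0.0401
grasp_force: 0.0
```

Emit:
{"name": "move_arm", "arguments": {
  "steps": [
    [4,1.2,1.3,0,0.137],
    [4,1.4,1.2,0,0.137],
    [4,1.5,1.0,0,0.137],
    [4,1.6,0.7,0,0.137],
    [4,1.7,0.5,0,0.137]
  ]
}}

```text
t: 6.6
position: [0.5383, -0.0657, 0.2237]
tcp_rot: [3.141, 0.0, 2.64]
contact_force: [-0.3, 0.5, 0.9]
opening: 0.04
grasp_force: 0.0
```

Emit:
{"name": "move_arm", "arguments": {
  "steps": [
    [4,1.8,0.3,0,0.137],
    [4,1.8,0,0,0.137],
    [4,1.8,-0.2,0,0.137],
    [4,1.8,-0.5,0,0.137],
    [4,1.7,-0.7,0,0.137]
  ]
}}

```text
t: 7.1
position: [0.4654, -0.0105, 0.2237]
tcp_rot: [3.141, -0.0, 1.955]
contact_force: [0.5, 1.2, 0.2]
opening: 0.0402
grasp_force: 0.0
```

Emit:
{"name": "move_arm", "arguments": {
  "steps": [
    [4,1.6,-0.9,0,0.137],
    [4,1.4,-1.1,0,0.137],
    [4,0,0,0,0],
    [4,0,0,0,0],
    [4,0,0,0,0]
  ]
}}

```text
t: 7.6
position: [0.4382, 0.0108, 0.2237]
tcp_rot: [3.14, 0.0, 1.689]
contact_force: [1.5, -0.0, -0.3]
opening: 0.0401
grasp_force: 0.0
```

```bash
python3 - <<'E'
from plan import *
np.set_printoptions(precision=4,suppress=True)
st=ctrl.read_state();print(st["position"],st["tcp_rot"])
c=ctrl.capture("wrist");M=np.eye(4);M[:3,:3]=Ro.from_euler("xyz",st["tcp_rot"]).as_matrix();M[:3,3]=st["position"]
W=M@c["tool_from_camera"];c["R"]=W[:3,:3].T;c["t"]=-W[:3,:3].T@W[:3,3]
save(c,"w2.png")
P=cloud(c).reshape(-1,3)
u=np.array([.9934,.1148]);v=np.array([-.1148,.9934]);d=P[:,:2]-[.4365,.0074];a=d@u;b=d@v
m=(c["z_map"].ravel()>0)&(P[:,2]>.09)&(P[:,2]<.115)&(a<.02)&(a>-.04)&(abs(b)<.05)
T=P[m];print(len(T),"bar fwd offset",np.percentile(a[m],[2,50,98]),b[m].min(),b[m].max(),T[:,2].max(),np.polyfit(b[m],a[m],1))
t=ctrl.capture("top");save(t,"t2.png");P=cloud(t).reshape(-1,3)
T=P[(P[:,2]>.135)&(P[:,2]<.185)&(P[:,0]>.53)&(P[:,0]<.66)&(P[:,1]<-.09)&(P[:,1]>-.25)];print("post",len(T),T.mean(0) if len(T) else "")
E
```

```text
[0.4382 0.0108 0.2237] [3.1404 0.0002 1.6891]
1366 bar fwd offset [-0.0028  0.0022  0.0067] -0.04999602651513923 0.0499760438517923 0.10899895745732921 [-0.0028  0.002 ]
post 38 [ 0.6072 -0.1228  0.1609]
```

View pics/w2.png

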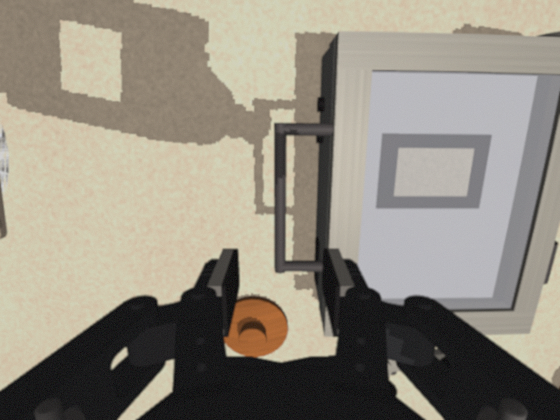

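The wrist picture shows the bar upright at column 281, rows 128 to 267. It lies midway between the finger lines (columns 237 and 325) and is clear of the lid edge. The measured post position puts the clamp at about 1.65 rad, so it is fully open.

Emit:
{"name": "move_arm", "arguments": {
  "steps": [
    [3,0,0,4.7,0],
    [3,0,0,4.7,0],
    [3,0,0,4.6,0],
    [3,0,0,0,0],
    [0.6,0,0,0,0]
  ]
}}

```text
t: 8.2
position: [0.4372, 0.0107, 0.0832]
tcp_rot: [-3.139, -0.0, 1.687]
contact_force: [0.1, 0.4, 0.3]
opening: 0.0168
grasp_force: 0.0
```

Emit:
{"name": "move_arm", "arguments": {
  "steps": [
    [0.6,0,0,0,0],
    [0.6,0,0,0,0],
    [0.6,0,0,0,0],
    [0.6,0,0,0,0],
    [0.6,0,0,0,0]
  ]
}}

```text
t: 8.7
position: [0.4379, 0.0107, 0.0843]
tcp_rot: [3.14, 0.0, 1.687]
contact_force: [-3.3, -4.7, 4.4]
opening: 0.0079
grasp_force: 59.2
```

```bash
python3 - <<'E'
import numpy as np
f=lambda t:np.array([-24.2*np.cos(t)+.8*np.sin(t),24.2*np.sin(t)+.8*np.cos(t)])
def go(a,b,n):
    k=np.array([f(t) for t in np.linspace(a,b,n+1)]);d=np.diff(k,axis=0)
    for i in range(0,n,5):print(np.linspace(a,b,n+1)[min(i+5,n)].round(3),[[.6,0,round(x[0],2),round(-x[1],2),0] for x in d[i:i+5]],k[min(i+5,n)]-f(0))
go(0,1.08,25);go(1.08,.785,10)
E
```

```text
0.216 [[0.6, 0, np.float64(0.06), np.float64(-1.04), 0], [0.6, 0, np.float64(0.1), np.float64(-1.04), 0], [0.6, 0, np.float64(0.15), np.float64(-1.04), 0], [0.6, 0, np.float64(0.19), np.float64(-1.03), 0], [0.6, 0, np.float64(0.24), np.float64(-1.02), 0]] [0.73380553 5.16805805]
0.432 [[0.6, 0, np.float64(0.28), np.float64(-1.01), 0], [0.6, 0, np.float64(0.32), np.float64(-0.99), 0], [0.6, 0, np.float64(0.37), np.float64(-0.98), 0], [0.6, 0, np.float64(0.41), np.float64(-0.96), 0], [0.6, 0, np.float64(0.45), np.float64(-0.94), 0]] [ 2.5581997  10.05875131]
0.648 [[0.6, 0, np.float64(0.49), np.float64(-0.92), 0], [0.6, 0, np.float64(0.53), np.float64(-0.9), 0], [0.6, 0, np.float64(0.57), np.float64(-0.88), 0], [0.6, 0, np.float64(0.6), np.float64(-0.85), 0], [0.6, 0, np.float64(0.64), np.float64(-0.83), 0]] [ 5.38839403 14.44478536]
0.864 [[0.6, 0, np.float64(0.68), np.float64(-0.8), 0], [0.6, 0, np.float64(0.71), np.float64(-0.77), 0], [0.6, 0, np.float64(0.74), np.float64(-0.74), 0], [0.6, 0, np.float64(0.77), np.float64(-0.7), 0], [0.6, 0, np.float64(0.8), np.float64(-0.67), 0]] [ 
[... 168 characters left out ...]
0.56), 0], [0.6, 0, np.float64(0.91), np.float64(-0.52), 0], [0.6, 0, np.float64(0.93), np.float64(-0.48), 0]] [13.49941983 20.92044162]
0.933 [[0.6, 0, np.float64(-0.64), np.float64(0.33), 0], [0.6, 0, np.float64(-0.63), np.float64(0.34), 0], [0.6, 0, np.float64(-0.62), np.float64(0.36), 0], [0.6, 0, np.float64(-0.6), np.float64(0.38), 0], [0.6, 0, np.float64(-0.59), np.float64(0.4), 0]] [10.42345041 19.11197332]
0.785 [[0.6, 0, np.float64(-0.58), np.float64(0.42), 0], [0.6, 0, np.float64(-0.57), np.float64(0.43), 0], [0.6, 0, np.float64(-0.56), np.float64(0.45), 0], [0.6, 0, np.float64(-0.54), np.float64(0.46), 0], [0.6, 0, np.float64(-0.53), np.float64(0.48), 0]] [ 7.64666403 16.87108   ]
```

The grip is on the bar at 59 N, so I'll lift along the arc.

Emit:
{"name": "move_arm", "arguments": {
  "steps": [
    [0.6,0,0.06,-1.04,0],
    [0.6,0,0.1,-1.04,0],
    [0.6,0,0.15,-1.04,0],
    [0.6,0,0.19,-1.03,0],
    [0.6,0,0.24,-1.02,0]
  ]
}}

```text
t: 9.2
position: [0.4448, 0.0116, 0.1362]
tcp_rot: [3.141, 0.0, 1.687]
contact_force: [0.9, -5.1, -5.2]
opening: 0.0076
grasp_force: 58.6
```

Emit:
{"name": "move_arm", "arguments": {
  "steps": [
    [0.6,0,0.28,-1.01,0],
    [0.6,0,0.32,-0.99,0],
    [0.6,0,0.37,-0.98,0],
    [0.6,0,0.41,-0.96,0],
    [0.6,0,0.45,-0.94,0]
  ]
}}

```text
t: 9.7
position: [0.462, 0.0136, 0.1848]
tcp_rot: [-3.14, 0.0, 1.687]
contact_force: [-1.9, -6.1, -3.7]
opening: 0.0079
grasp_force: 58.6
```

Emit:
{"name": "move_arm", "arguments": {
  "steps": [
    [0.6,0,0.49,-0.92,0],
    [0.6,0,0.53,-0.9,0],
    [0.6,0,0.57,-0.88,0],
    [0.6,0,0.6,-0.85,0],
    [0.6,0,0.64,-0.83,0]
  ]
}}

```text
t: 10.2
position: [0.4886, 0.0167, 0.2284]
tcp_rot: [-3.136, 0.001, 1.687]
contact_force: [-9.5, -6.2, 3.0]
opening: 0.0077
grasp_force: 58.7
```

Emit:
{"name": "move_arm", "arguments": {
  "steps": [
    [0.6,0,0.68,-0.8,0],
    [0.6,0,0.71,-0.77,0],
    [0.6,0,0.74,-0.74,0],
    [0.6,0,0.77,-0.7,0],
    [0.6,0,0.8,-0.67,0]
  ]
}}

```text
t: 10.7
position: [0.5245, 0.0209, 0.2664]
tcp_rot: [-3.135, 0.001, 1.687]
contact_force: [-17.2, -6.4, 16.3]
opening: 0.0079
grasp_force: 59.2
```

```bash
python3 - <<'E'
from h import *
s=ctrl.capture("scene");g=np.clip(s["pixels"][100:310,120:400,::-1]*1.5,0,255).astype(np.uint8)
cv2.imwrite("pics/s3.png",cv2.resize(g,None,fx=2.8,fy=2.8))
P=cloud(s);print(ctrl.read_state()["position"])
E
```

```text
[0.5264436  0.02107996 0.26797785]
```

View pics/s3.png

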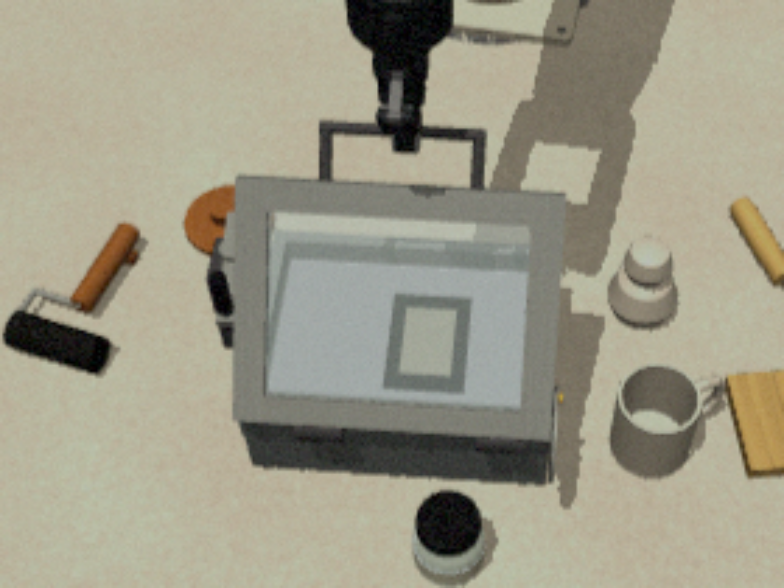

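The scene picture shows the lid partly open with the gripper pinching the bar at about (400,130). The ink jar, mug, figure, brayer and baren have not moved. The force points outward from the hinge, so the path is slightly inside the true arc. I'll ease outward as I go on.

Emit:
{"name": "move_arm", "arguments": {
  "steps": [
    [0.6,0,0.77,-0.69,0],
    [0.6,0,0.82,-0.65,0],
    [0.6,0,0.85,-0.61,0],
    [0.6,0,0.88,-0.57,0],
    [0.6,0,0.9,-0.52,0]
  ]
}}

```text
t: 11.25
position: [0.5698, 0.0261, 0.2974]
tcp_rot: [3.14, 0.001, 1.687]
contact_force: [-2.2, -4.0, 2.9]
opening: 0.0076
grasp_force: 58.4
```

```bash
cat > ang.py <<'E'
from h import *
from scipy.optimize import least_squares
# lid angle: plane fit of frame/any lid points in top view above the cabinet + handle from TCP
np.set_printoptions(precision=4,suppress=True)
u=np.array([.9934,.1148]);v=np.array([-.1148,.9934]);C=np.array([.5785,.0237])
for cam in("scene","top"):
    c=ctrl.capture(cam);P=cloud(c).reshape(-1,3);d=P[:,:2]-C;a=d@u;b=d@v
    m=(c["z_map"].ravel()>0)&(abs(abs(b)-.117)<.010)&(a>-.1)&(a<.14)&(P[:,2]>.13)&(P[:,2]<.32)
    X=np.c_[a,P[:,2]][m]
    if len(X)<30: print(cam,len(X));continue
    r=np.random.default_rng(0);best=None
    for _ in range(300):
        i,j=r.choice(len(X),2,0);n=X[j]-X[i];L=np.hypot(*n)
        if L<.05: continue
        e=abs((X-X[i])@np.array([-n[1],n[0]])/L)<.004
        if best is None or e.sum()>best.sum(): best=e
    Y=X[best];_,_,V=np.linalg.svd(Y-Y.mean(0));print(cam,len(X),best.sum(),"theta",np.arctan2(abs(V[0,1]),abs(V[0,0])))
st=ctrl.read_state();p=np.array(st["position"]);du=(p[:2]-[.4379,.0107])@u;dz=p[2]-.0843
print(p,"tcp",du,dz,"theta",np.arctan2(.008+dz,.242-du)-.033,"R",np.hypot(.008+dz,.242-du),st["t"],st["contact_force"])
E
python3 ang.py
```

```text
scene 1316 1260 theta 1.0695197753208046
top 321 264 theta 1.066217331563374
[0.571  0.0262 0.2979] tcp 0.13396721668171244 0.2136331039804188 theta 1.084247317951666 R 0.24656097633545176 11.35 [-3.8033 -3.9848  7.9441]
```

The lid is at about 1.07 rad by both cameras, past the balance point. Now back down to about 45 degrees.

Emit:
{"name": "move_arm", "arguments": {
  "steps": [
    [0.6,0,-0.64,0.33,0],
    [0.6,0,-0.63,0.34,0],
    [0.6,0,-0.62,0.36,0],
    [0.6,0,-0.61,0.38,0],
    [0.6,0,-0.6,0.4,0]
  ]
}}

```text
t: 11.85
position: [0.5391, 0.0226, 0.2787]
tcp_rot: [3.139, 0.001, 1.687]
contact_force: [-0.9, -3.4, 4.6]
opening: 0.0076
grasp_force: 59.5
```

Emit:
{"name": "move_arm", "arguments": {
  "steps": [
    [0.6,0,-0.58,0.42,0],
    [0.6,0,-0.57,0.43,0],
    [0.6,0,-0.56,0.45,0],
    [0.6,0,-0.54,0.46,0],
    [0.6,0,-0.53,0.48,0]
  ]
}}

```text
t: 12.35
position: [0.5114, 0.0193, 0.255]
tcp_rot: [3.14, 0.001, 1.687]
contact_force: [-0.5, -4.7, 1.9]
opening: 0.0078
grasp_force: 60.5
```

```bash
python3 ang.py
```

```text
scene 1299 1239 theta 0.7679657555477079
top 582 518 theta 0.7609428968214967
[0.5103 0.0192 0.254 ] tcp 0.07292921490227185 0.16966715958493034 theta 0.7771852223688874 R 0.24525609058398384 12.45 [-1.5902 -5.3517  1.9544]
```

Emit:
{"name": "move_arm", "arguments": {
  "steps": [
    [0.6,0,0.2,-0.2,0],
    [0.6,0,0,0,0],
    [0.6,0,0,0,0],
    [0.6,0,0,0,0],
    [0.6,0,0,0,0]
  ]
}}

```text
t: 12.95
position: [0.513, 0.0195, 0.2565]
tcp_rot: [-3.141, 0.0, 1.687]
contact_force: [-2.6, -5.1, 2.5]
opening: 0.0077
grasp_force: 60.6
```

```bash
python3 ang.py; python3 - <<'E'
from h import *
c=ctrl.capture("top");g=np.clip(c["pixels"][130:310,150:430,::-1]*1.5,0,255).astype(np.uint8)
cv2.imwrite("pics/t4.png",cv2.resize(g,None,fx=2.8,fy=2.8));print(ctrl.read_state()["qvel"])
E
```

```text
scene 1286 1211 theta 0.7784578101086842
top 562 504 theta 0.774608639533733
[0.513  0.0196 0.2565] tcp 0.07557766432917927 0.172216576539529 theta 0.7921714428804073 R 0.24530472533108538 13.05 [-1.7603 -5.4847  2.7014]
[-2.81786029e-04 -9.98169249e-04 -5.84726113e-04 -1.28120782e-05
 -1.06441324e-04  2.60790685e-03]
```

View pics/t4.png

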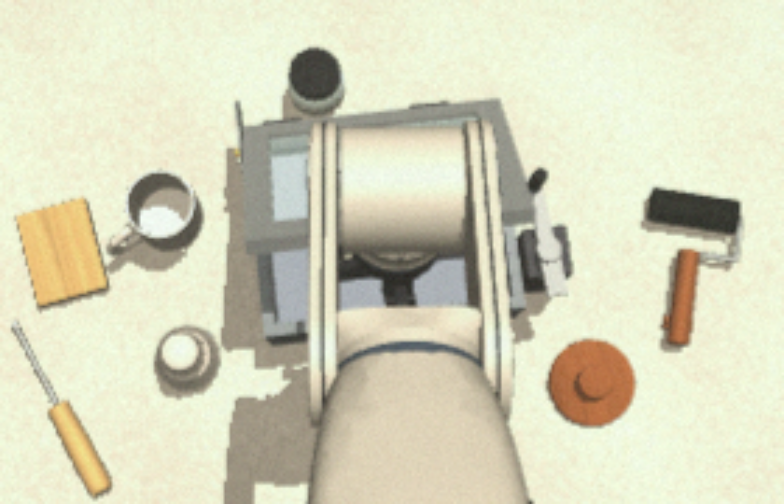

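The picture shows the lid held near 45 degrees. The lever lies along the unit's side (pivot about (548,250), post (538,180)), and everything else is in place.

```bash
python3 -c "
from bench import ctrl
print(ctrl.hand_in())"
```

```text
the job is handed in; nothing more can be done
None
```

The job is handed in: I swung the clamp lever open to its stop and raised the lid to about 61° (stop at about 95°). I then brought it back to about 45°, where the gripper is still holding it steady, and the other items look undisturbed in the last picture.

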